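Clamp a freshly glued honey gift crate and keep the pressure on

TASK

Set the freshly glued pine crate upright on the bench clamp's board between the fixed jaw and the orange pad, its solid ends facing the two jaws and its middle in line with the bar, and let go of it. Then pump the two orange squeeze paddles (move the jaw only with them) until the pad presses the crate snugly against the fixed jaw: firm, with the pad's spring clearly squeezed a few millimetres, but never nearly bottomed out, which would crush the thin crate. Finish while still holding the paddles squeezed in, and leave the jars, pail, glue and brush where they are.

Things in the scene. Friction and masses are not known exactly. Their poses are not given: they have to be found in the camera images.
- crate: loose slatted pine gift crate, open on top, 180 g: 60 mm along its x (slatted sides, grip across these), 80 mm along its y (solid 8 mm end boards), 50 mm high; origin at the centre of its underside. A half turn about z makes no difference. It starts upright on the table, not in the clamp
- clamp: one-hand bar clamp fixed on a plywood board; origin on the table. Board x -80..80, y -280..160 mm, 18 mm thick: a crate in the clamp stands at z = 18 mm. Bar along y. Blue fixed jaw at +y (face y = 118 mm, 90 mm wide, top z = 66 mm). Blue grip housing y -215..-85, 60 mm wide, top z = 75 mm, with two orange squeeze paddles. All centred on x = 0
- fixed_face (a point): centre of the fixed jaw's face, clamp frame (0, 118, 42) mm; the crate's end must finish flat against it
- pad_face (a point): centre of the orange pad's pressing face (66 mm wide, 40 mm high), which looks along the clamp's +y; 132 mm from fixed_face when joint jaw_travel is 0, so the crate has 32 to 52 mm of play at the start
- grip_mid (a point): midway between the two orange squeeze paddles, clamp frame (0, -150, 110) mm. Paddles: upright plates 26 mm wide in x, 12 mm thick, z = 75 to 137 mm; at rest their outer faces lie 31 mm either side of this point along the clamp's y (62 mm over both). Squeeze these faces together, straddling both from above
- squeeze (a joint): inward travel of each paddle, m, 0 (out) to 0.010 (in: 42 mm over both). They are geared to move equally; a spring (8 to 10.5 N for both together) returns them. Going in, they drive the jaw forward, 8 to 12 mm a full stroke; coming out, a silent ratchet holds the jaw (it gives back up to 2 mm). Jaw force = sum of both paddle forces less the spring and about 6 N friction
- jaw_travel (a joint): travel of the moving jaw along the clamp's +y, m, 0 (fully open) to 0.080; starts at 0 to 0.020; one-way, it cannot be moved back
- pad_spring (a joint): compression of the pad's spring, m: 0 when the pad touches nothing, to 0.015 where it bottoms out. Spring 1.4 N per mm plus 0.7 N: 3 mm = 5 N, 8 mm = 12 N, 12 mm = 17.5 N. The crate is crushed above 20 N (14 mm), so stop well before that: 3 to 10 mm is right
- pad: the orange pad in front of the moving jaw, 66 x 8 x 40 mm; its pressing face is point pad_face
- jaw: the blue moving jaw plate that carries the pad, 70 x 12 x 46 mm (top at z = 67 mm), with its steel bar; origin on the board at the back of the plate; not to be pushed by hand
- jar_a: bystander: honey jar, 60 mm across, 66 mm high; origin under its centre
- jar_b: bystander: dark honey jar, 60 mm across, 66 mm high; origin under its centre
- jar_c: bystander: pale honey jar with white lid, 60 mm across, 66 mm high; origin under its centre
- pail: bystander: honey pail with white lid, 106 mm across, 102 mm high; origin under its centre
- glue: bystander: white glue bottle, 48 mm across, 130 mm high; origin under its centre
- brush: bystander: glue brush, 160 mm long, lying along its x
There are look-alikes about, which are no part of the job. What is shaped like the crate but green or pink is not meant.

How it is judged:
By the outcome, as a careful person would: the job done as asked, in the order asked, and still so for the second after the job is handed in, while the arm keeps its last pose, push and grip.
It also fails if it takes over 58 s, if anything falls off the work surface, if the arm or the gripper's body presses on something with over 40 N, if the wrist force passes 120 N, or if a joint passes its speed limit or range.

ROBOT

A 6-joint arm with a two-finger parallel gripper is mounted at the origin on the work surface. World frame = base frame: x ahead of the robot, y to its left, z up, the work surface at z = 0. Lengths are in m, angles in degrees, forces in N, time in s.
With the tool pointing down it reaches from about 0.25 to 0.725 m from the base axis. Payload 4 kg.
Tool frame: the origin (TCP) lies on the centre line of the jaws, within the pads' length; the fingertips stand 22 mm ahead of it and the grasp point (between the pads) lies 3 mm ahead of it; z points along the fingers, y is the line along which they close (so a half turn about z gives the same grasp; the last joint's range is limited). The gripper opens to 85 mm and grips with 20 to 120 N. Pads are 22 mm wide; open, the fingers measure 114 mm over their backs; the gripper's body (76 mm by 85 mm) begins 54 mm behind the grasp point. The pads swing forward as they close: fully open they stand 13 mm farther back than shut.
Start: joints at [-74.771, 13.785, 0.286, 76.501, 0, 90], TCP at [0.131, -0.482, 0.253] pointing down, gripper open.
Joint ranges: [-155.79, 155.79], [-60.16, 107.12], [-62.33, 73.08], [-114, 123.19], [-81.49, 82.49], [-180, 180]. Speed limits (degrees/s): [159.86, 159.86, 180, 180, 180, 180].

INTERFACE

Orientations are given as a 3x3 rotation matrix whose columns are the frame's x, y, z axes.
In Python, from bench import * gives the robot as it stands.
- The arm moves only by the tool apply_moves, never from a script. Its argument "series" is a list of rows, each an object of numbers: "hand": the closure, from 0 (fully open) to 1 (shut); "dx", "dy", "dz": the shift along the tool's x, y, z in units of 25 mm (1.0 is 25 mm); "wx", "wy", "wz": the turn, a rotation vector about the tool's x, y, z in units of 5 degrees (1.0 is 5 degrees). In form: [{"hand": .., "dx": .., "dy": .., "dz": .., "wx": .., "wy": .., "wz": ..}, ...]. A call has exactly 10 rows; each row is the pose to reach, as a shift and turn from the pose commanded when the call began, along the tool's axes at that moment; what a row does not reach only later rows make up. A row lasts 1/12 s, in which the tool goes at most 41.7 mm and 7.16 degrees, less where a joint would pass 70% of its speed; a pose out of reach is approached as far as the arm can. A call with a gripper value outside its range is refused whole. The fingers move at their own pace and stop on an object; the grip force is fixed at half the most. Time passes only in rows, so rows that repeat a pose let the fingers close, or fill a call up. It gives the time, the measured TCP pose, the force, the opening and the grip force at its end, in the units of the state.
- state(): the state, without advancing time (a new reading comes with each control period).
- camera(name): name is "side" or "top" or "wrist"; returns a dict with "image" (384x512x3 uint8, red, green, blue), "K" (3x3 intrinsics, pixels), "xyz" and "rotation" of the camera in the world. Camera axes: x right, y up, looking along -z (the intrinsics and any distortion apply to the point x, -y, -z); pixel columns grow to the right and rows downward; lengths in m; the calibration is good to about 2 mm. A picture is of the moment at which its call begins. There is no depth.
- close_job(): hands the job in; it is judged then, once.
The state is a dict: "time": time; "joint_pos": joint angles; "dq": joint speeds; "tau": joint torques, N m; "tcp_pos": TCP position; "eef_rot": TCP orientation; "wrist_force": force on the tool from outside, world axes, zero at the start; "torque": the same for the moment, N m; "finger_gap": finger opening in m; "grasp_force": force on a finger pad.
Only numpy, scipy, OpenCV 4.12 (cv2) and the standard library are available. Lean on these libraries where they do the work, as an engineer would, in place of code of your own. Each camera call takes 0.05 s, during which the arm holds its last target. There are 200 camera calls.

## Working session

There is one attempt and no reset: what is moved stays moved. The work goes in short steps, Python scripts to look and compute and a tool call to move; the robot and the scene stay as the last step left them, time stands still between calls to the robot, and variables do not carry over. Pictures are saved under pics/ and viewed, at most 10 in all, crops included, and the job is handed in when it is done.

Besides the shell and the picture viewer there is one more tool, called after "Request:" as name(argument=value, ...), one argument or row to a line, values as JSON. apply_moves: Moves the arm, as the interface text tells. Its arguments: {"type":"object","properties":{"series":{"type":"array","items":{"type":"object","properties":{"hand":{"type":"number"},"dx":{"type":"number"},"dy":{"type":"number"},"dz":{"type":"number"},"wx":{"type":"number"},"wy":{"type":"number"},"wz":{"type":"number"}}}}},"required":["series"]}

```bash
mkdir -p pics
python3 - <<'E'
from bench import *
import cv2, pickle
d={}
for n in ["top","side"]:
    c=camera(n); d[n]=c
    cv2.imwrite(f"pics/{n}0.png",cv2.resize(c["image"][:,:,::-1],(800,600),interpolation=cv2.INTER_CUBIC))
    print(n,c["K"],c["xyz"],c["rotation"],[k for k in c])
pickle.dump(d,open("d0.pkl","wb"))
s=state();print(s["time"],s["tcp_pos"],s["eef_rot"],s["finger_gap"])
E
```

```text
top [[496.3656565    0.         249.41047931]
 [  0.         496.3656565  190.0395191 ]
 [  0.           0.           1.        ]] [ 0.3651007  -0.04309226  1.91928797] [[ 0.01895859  0.99116284 -0.131289  ]
 [-0.99977207  0.01750411 -0.01222378]
 [-0.00981766  0.13149082  0.99126877]] ['image', 'K', 'xyz', 'rotation']
side [[423.76054969   0.         259.01524095]
 [  0.         423.76054969 193.52775146]
 [  0.           0.           1.        ]] [0.03181147 0.70562006 1.06877662] [[-0.79216763  0.44114535 -0.42173596]
 [-0.61026966 -0.57985383  0.53975965]
 [-0.00643275  0.68495279  0.72855905]] ['image', 'K', 'xyz', 'rotation']
0.1 [ 0.13121981 -0.48192678  0.25248172] [[ 9.64878680e-01  2.62695462e-01 -4.76260069e-04]
 [ 2.62695893e-01 -9.64876895e-01  1.85604702e-03]
 [ 2.80427936e-05 -1.91597176e-03 -9.99998164e-01]] 0.08548382781485309
```

View pics/top0.png

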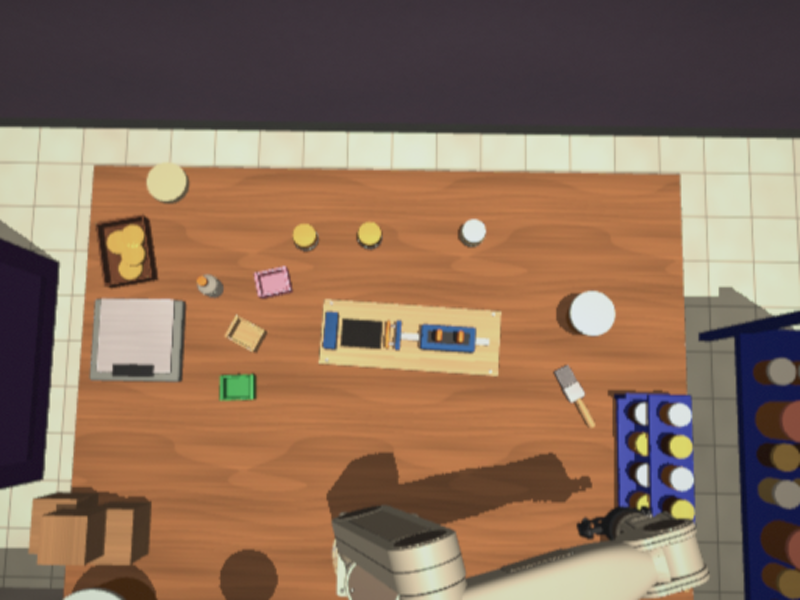

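View pics/side0.png

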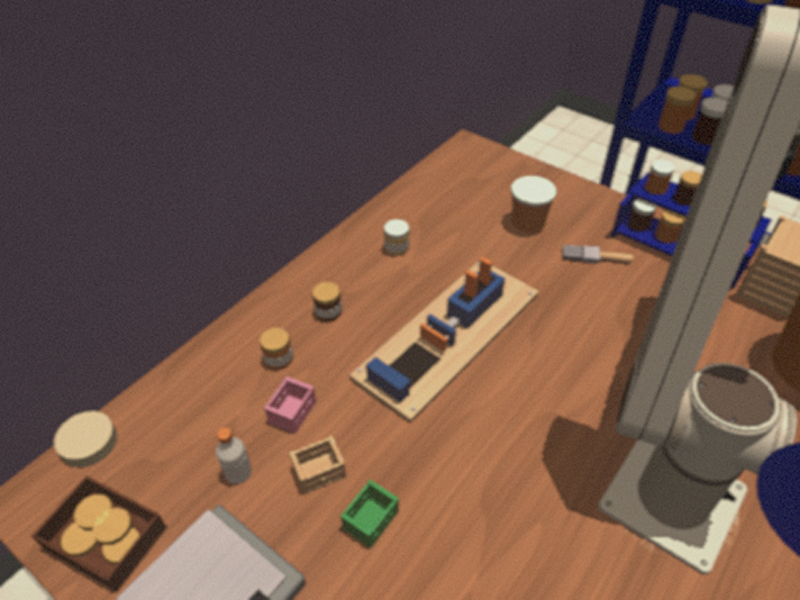

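The top view shows the pine crate at (245,333), with pink and green look-alikes above and below it. The board corners are at (323,299), (500,312), (497,375) and (319,362), with the fixed jaw on the left (+y) and the paddles at about (436,337) and (460,337). In the side view the crate is at (318,463) and the paddle tops are at (472,272) and (485,262).

```bash
cat > h.py <<'E'
import numpy as np
def ray(c,p):
    K=c["K"]; x=(p[0]-K[0,2])/K[0,0]; y=(p[1]-K[1,2])/K[1,1]
    d=c["rotation"]@np.array([x,-y,-1]); return np.array(c["xyz"]),d/np.linalg.norm(d)
def onz(c,p,z):
    o,d=ray(c,p); return o+d*(z-o[2])/d[2]
def tri(*obs):
    A=np.zeros((3,3));b=np.zeros(3);R=[ray(c,p) for c,p in obs]
    for o,d in R:
        M=np.eye(3)-np.outer(d,d);A+=M;b+=M@o
    x=np.linalg.solve(A,b)
    return x,max(np.linalg.norm((np.eye(3)-np.outer(d,d))@(x-o)) for o,d in R)
def proj(c,X):
    v=c["rotation"].T@(np.asarray(X)-c["xyz"]); K=c["K"]
    return np.array([K[0,2]+K[0,0]*v[0]/-v[2],K[1,2]+K[1,1]*v[1]/v[2]])
E
python3 - <<'E'
from h import *
import pickle
d=pickle.load(open("d0.pkl","rb"));t=d["top"];s=d["side"];f=1/1.5625
for p in [(323,299),(500,312),(497,375),(319,362)]: print("board",onz(t,np.array(p)*f,.018).round(4))
for p in [(352,377),(478,264),(537,293),(410,416)]: print("board side",onz(s,np.array(p)*f,.018).round(4))
for p in [(237,316),(266,330),(257,351),(226,336)]: print("crate top",onz(t,np.array(p)*f,.05).round(4))
for p in [(290,459),(336,439),(346,465),(300,488)]: print("crate side",onz(s,np.array(p)*f,.05).round(4))
for a,b in [((245,333),(318,463)),((436,335),(472,272)),((460,336),(486,263))]: print(tri((t,np.array(a)*f),(s,np.array(b)*f)))
E
```

```text
board [0.6089 0.1453 0.018 ]
board [ 0.5843 -0.292   0.018 ]
board [ 0.4296 -0.2848  0.018 ]
board [0.4532 0.1504 0.018 ]
board side [0.5996 0.1499 0.018 ]
board side [ 0.5798 -0.271   0.018 ]
board side [ 0.4254 -0.2719  0.018 ]
board side [0.4537 0.1528 0.018 ]
crate top [0.5594 0.3498 0.05  ]
crate top [0.5266 0.278  0.05  ]
crate top [0.4754 0.2977 0.05  ]
crate top [0.5103 0.3743 0.05  ]
crate side [0.5525 0.3656 0.05  ]
crate side [0.5158 0.2874 0.05  ]
crate side [0.4679 0.3154 0.05  ]
crate side [0.5008 0.3946 0.05  ]
(array([0.52026628, 0.333279  , 0.02577752]), np.float64(0.00019026237305492006))
(array([ 0.51344037, -0.12961799,  0.14085402]), np.float64(0.001011146539059349))
(array([ 0.5140658 , -0.1859076 ,  0.12287468]), np.float64(0.0005256634783105312))
```

Request:
apply_moves(
  series=[
    {"dx": 1,"dy": -0.7,"dz": -0.2,"wz": -1,"hand": 0},
    {"dx": 2,"dy": -1.4,"dz": -0.4,"wz": -2,"hand": 0},
    {"dx": 3,"dy": -2.2,"dz": -0.6,"wz": -3,"hand": 0},
    {"dx": 4,"dy": -2.9,"dz": -0.8,"wz": -4,"hand": 0},
    {"dx": 5,"dy": -3.6,"dz": -1,"wz": -5,"hand": 0},
    {"dx": 6,"dy": -4.3,"dz": -1.2,"wz": -6,"hand": 0},
    {"dx": 7,"dy": -5,"dz": -1.4,"wz": -7,"hand": 0},
    {"dx": 8,"dy": -5.8,"dz": -1.5,"wz": -8,"hand": 0},
    {"dx": 9,"dy": -6.5,"dz": -1.6,"wz": -9,"hand": 0},
    {"dx": 9,"dy": -6.5,"dz": -1.6,"wz": -10,"hand": 0},
  ],
)

```text
validation failed for argument at $.se...
```

Request:
apply_moves(
  series=[
    {"hand": 0,"dx": 1,"dy": -0.7,"dz": -0.2,"wx": 0,"wy": 0,"wz": -1},
    {"hand": 0,"dx": 2,"dy": -1.4,"dz": -0.4,"wx": 0,"wy": 0,"wz": -2},
    {"hand": 0,"dx": 3,"dy": -2.2,"dz": -0.6,"wx": 0,"wy": 0,"wz": -3},
    {"hand": 0,"dx": 4,"dy": -2.9,"dz": -0.8,"wx": 0,"wy": 0,"wz": -4},
    {"hand": 0,"dx": 5,"dy": -3.6,"dz": -1,"wx": 0,"wy": 0,"wz": -5},
    {"hand": 0,"dx": 6,"dy": -4.3,"dz": -1.2,"wx": 0,"wy": 0,"wz": -6},
    {"hand": 0,"dx": 7,"dy": -5,"dz": -1.4,"wx": 0,"wy": 0,"wz": -7},
    {"hand": 0,"dx": 8,"dy": -5.8,"dz": -1.5,"wx": 0,"wy": 0,"wz": -8},
    {"hand": 0,"dx": 9,"dy": -6.5,"dz": -1.6,"wx": 0,"wy": 0,"wz": -9},
    {"hand": 0,"dx": 9,"dy": -6.5,"dz": -1.6,"wx": 0,"wy": 0,"wz": -10},
  ],
)

```text
time: 0.93
tcp_pos: [0.3081, -0.2631, 0.2936]
eef_rot: [[0.409, 0.912, 0.001], [0.912, -0.409, 0.002], [0.002, 0.001, -1.0]]
wrist_force: [-0.7, -1.4, 0.3]
finger_gap: 0.0854
grasp_force: 0.0
```

Request:
apply_moves(
  series=[
    {"hand": 0,"dx": 1.2,"dy": 0.3,"dz": -0.2,"wx": 0,"wy": 0,"wz": 0},
    {"hand": 0,"dx": 2.7,"dy": 0.6,"dz": -0.4,"wx": 0,"wy": 0,"wz": 0},
    {"hand": 0,"dx": 4.2,"dy": 0.9,"dz": -0.6,"wx": 0,"wy": 0,"wz": 0},
    {"hand": 0,"dx": 5.7,"dy": 1.2,"dz": -0.8,"wx": 0,"wy": 0,"wz": 0},
    {"hand": 0,"dx": 7.2,"dy": 1.5,"dz": -1,"wx": 0,"wy": 0,"wz": 0},
    {"hand": 0,"dx": 8.7,"dy": 1.9,"dz": -1.2,"wx": 0,"wy": 0,"wz": 0},
    {"hand": 0,"dx": 10,"dy": 2.2,"dz": -1.4,"wx": 0,"wy": 0,"wz": 0},
    {"hand": 0,"dx": 10.8,"dy": 2.3,"dz": -1.4,"wx": 0,"wy": 0,"wz": 0},
    {"hand": 0,"dx": 10.8,"dy": 2.3,"dz": -1.4,"wx": 0,"wy": 0,"wz": 0},
    {"hand": 0,"dx": 10.8,"dy": 2.3,"dz": -1.4,"wx": 0,"wy": 0,"wz": 0},
  ],
)

```text
time: 1.77
tcp_pos: [0.4711, -0.0446, 0.3275]
eef_rot: [[0.417, 0.909, -0.002], [0.909, -0.417, -0.0], [-0.001, -0.002, -1.0]]
wrist_force: [-1.0, 0.3, 0.1]
finger_gap: 0.0853
grasp_force: 0.0
```

Run:
```python
from bench import *
import cv2, pickle
c=camera("wrist"); pickle.dump(c,open("w1.pkl","wb"))
cv2.imwrite("pics/w1.png",cv2.resize(c["image"][:,:,::-1],(800,600),interpolation=cv2.INTER_CUBIC))
print(c["K"],c["xyz"],c["rotation"],state()["tcp_pos"])
```

```text
[[266.99811247   0.         255.03320871]
 [  0.         266.99811247 195.3918456 ]
 [  0.           0.           1.        ]] [0.50017567 0.01679716 0.4479601 ] [[ 0.90912889  0.40082779  0.11323311]
 [-0.41651299  0.87570715  0.24424152]
 [-0.00126025 -0.26921008  0.96308065]] [ 0.47061552 -0.04539993  0.32765216]
```

View pics/w1.png

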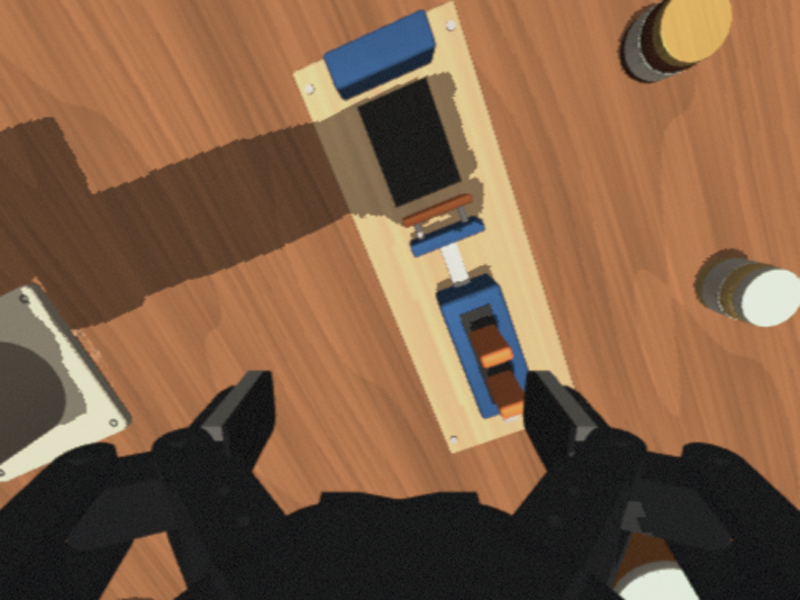

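The wrist view shows board corners at (293,73), (452,2) and (452,453). The fixed jaw's front foot runs (346,98)–(436,56), the orange pad's top runs (405,223)–(471,198), and the paddle tops are at (497,357) and (513,409).

Run:
```python
from h import *
import pickle
d=pickle.load(open("d0.pkl","rb"));t=d["top"];s=d["side"];w=pickle.load(open("w1.pkl","rb"));f=1/1.5625
P=lambda c,p,z:onz(c,np.array(p)*f,z)
for p in [(293,73),(452,2),(452,453),(575,395)]: print("board",P(w,p,.018).round(4))
for p in [(346,98),(436,56)]: print("jawfoot",P(w,p,.018).round(4))
for p in [(338,86),(433,43)]: print("jawtop",P(w,p,.066).round(4))
for p in [(404,219),(470,194)]: print("padtop",P(w,p,.062).round(4))
# fit clamp pose (x,y,yaw) with board z=18 corners from all views
from scipy.optimize import least_squares
C=np.array([[-80,160,18],[80,160,18],[80,-280,18],[-80,-280,18]])/1e3
J=np.array([[-45,118,18],[45,118,18]])/1e3
obs=[(w,C[0],(293,73)),(w,C[1],(452,2)),(w,C[3],(452,453)),(w,J[0],(346,98)),(w,J[1],(436,56))]
T=[(323,299),(500,312),(497,375),(319,362)]; S=[(352,377),(478,264),(537,293),(410,416)]
for i,k in enumerate([1,2,3,0]): obs+= [(t,C[k],T[i]),(s,C[k],S[i])]
def r(q,o=obs):
    R=np.array([[np.cos(q[2]),-np.sin(q[2]),0],[np.sin(q[2]),np.cos(q[2]),0],[0,0,1]])
    return np.concatenate([(proj(c,R@X+[q[0],q[1],0])/f-p)*(1 if c is w else .5) for c,X,p in o])
for o in (obs[:5],obs[5:],obs):
    q=least_squares(r,[.52,-.01,-.05],args=(o,),loss='soft_l1');print(q.x,np.degrees(q.x[2]),q.fun.round(1))
np.save("clamp.npy",q.x)
```

```text
board [0.4538 0.1515 0.018 ]
board [0.6095 0.1426 0.018 ]
board [ 0.4315 -0.2842  0.018 ]
board [ 0.5881 -0.2722  0.018 ]
jawfoot [0.489  0.1122 0.018 ]
jawfoot [0.5797 0.1092 0.018 ]
jawtop [0.4883 0.1124 0.066 ]
jawtop [0.5724 0.1085 0.066 ]
padtop [ 0.4932 -0.0092  0.062 ]
padtop [ 0.5559 -0.0138  0.062 ]
[ 0.52645342 -0.00959766 -0.05293075] -3.0327088326421663 [-0.3 -3.7  4.  -6.9  0.4  0.4 -0.5  2.3 -0.7  4.8]
[ 0.52189849 -0.00806576 -0.04845543] -2.776291778140236 [-0.5 -0.1 -1.6 -1.6 -0.1 -0.8  0.9 -3.2 -0.2  0.2  0.8 -1.8 -1.1  0.7
  0.4  1. ]
[ 0.52601965 -0.00981943 -0.05265952] -3.017167999857262 [-0.7 -3.2  3.6 -6.4  0.2  0.7 -0.8  2.7 -1.1  5.3 -0.1 -1.1 -2.1 -2.5
  0.3 -1.4  0.6 -3.7  0.1 -0.4  0.3 -2.3 -0.8 -0.3 -0.4  0.1]
```

Request:
apply_moves(
  series=[
    {"hand": 0,"dx": 1.2,"dy": -0.5,"dz": 0.2,"wx": 0,"wy": 0,"wz": 0},
    {"hand": 0,"dx": 2.5,"dy": -1.1,"dz": 0.5,"wx": 0,"wy": 0,"wz": 0},
    {"hand": 0,"dx": 3.9,"dy": -1.7,"dz": 0.7,"wx": 0,"wy": 0,"wz": 0},
    {"hand": 0,"dx": 5.3,"dy": -2.3,"dz": 1,"wx": 0,"wy": 0,"wz": 0},
    {"hand": 0,"dx": 6.7,"dy": -2.9,"dz": 1.2,"wx": 0,"wy": 0,"wz": 0},
    {"hand": 0,"dx": 8.1,"dy": -3.5,"dz": 1.5,"wx": 0,"wy": 0,"wz": 0},
    {"hand": 0,"dx": 9.4,"dy": -4,"dz": 1.8,"wx": 0,"wy": 0,"wz": 0},
    {"hand": 0,"dx": 10.3,"dy": -4.4,"dz": 1.8,"wx": 0,"wy": 0,"wz": 0},
    {"hand": 0,"dx": 10.3,"dy": -4.4,"dz": 1.8,"wx": 0,"wy": 0,"wz": 0},
    {"hand": 0,"dx": 10.3,"dy": -4.4,"dz": 1.8,"wx": 0,"wy": 0,"wz": 0},
  ],
)

```text
time: 2.65
tcp_pos: [0.4788, 0.2339, 0.2828]
eef_rot: [[0.418, 0.908, -0.001], [0.908, -0.418, -0.001], [-0.002, -0.0, -1.0]]
wrist_force: [-0.2, -0.5, -0.7]
finger_gap: 0.0853
grasp_force: 0.0
```

Run:
```python
from bench import *
import cv2, pickle
c=camera("wrist"); pickle.dump(c,open("w2.pkl","wb"))
cv2.imwrite("pics/w2.png",cv2.resize(c["image"][:,:,::-1],(800,600),interpolation=cv2.INTER_CUBIC))
print(state()["tcp_pos"])
```

```text
[0.47893497 0.23314667 0.28313204]
```

View pics/w2.png

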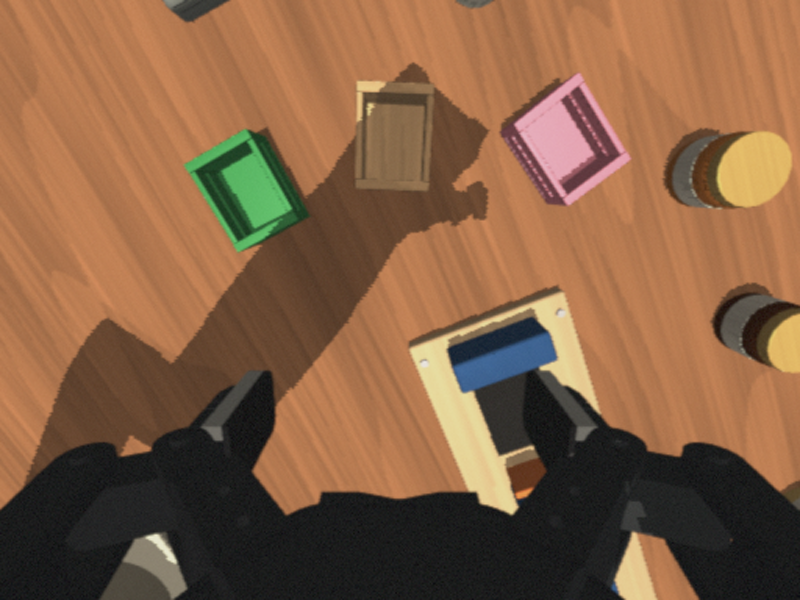

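The crate's top rim corners are at (357,82), (433,86), (429,191) and (356,189). The board's corners are at (410,344) and (563,289).

Run:
```python
from h import *
import pickle
d=pickle.load(open("d0.pkl","rb"));t=d["top"];s=d["side"];w=pickle.load(open("w2.pkl","rb"));f=1/1.5625
P=lambda c,p,z:onz(c,np.array(p)*f,z)
Q=np.array([P(w,p,.05)[:2] for p in [(357,82),(433,86),(429,191),(356,189)]])
print(Q.round(4),Q.mean(0)); a=(Q[0]+Q[1]-Q[2]-Q[3])/2;b=(Q[1]+Q[2]-Q[0]-Q[3])/2
print("len",np.linalg.norm(a),np.degrees(np.arctan2(a[1],a[0])),"wid",np.linalg.norm(b),np.degrees(np.arctan2(b[1],b[0])))
Tp=[(237,316),(266,330),(257,351),(226,336)];Sp=[(290,459),(336,439),(346,465),(300,488)]
Wp=[(433,86),(429,191),(356,189),(357,82)]
for i in range(4): print(tri((w,np.array(Wp[i])*f),(t,np.array(Tp[i])*f)), tri((w,np.array(Wp[i])*f),(s,np.array(Sp[i])*f))[0])
for p in [(410,344),(563,289)]: print("board",P(w,p,.018).round(4))
```

```text
[[0.5118 0.3799]
 [0.5635 0.353 ]
 [0.5296 0.2832]
 [0.4762 0.3095]] [0.52027901 0.33138406]
len 0.07824056296985744 63.63495018385362 wid 0.05890851958879168 -26.842589911503662
(array([0.55967959, 0.34890486, 0.06356458]), np.float64(0.002465025081976635)) [0.56708951 0.35694186 0.02295287]
(array([0.53009688, 0.28238117, 0.02348001]), np.float64(0.0011714704013989622)) [0.52900237 0.28007459 0.02657433]
(array([0.47519178, 0.30829557, 0.00787464]), np.float64(0.004000891364142831)) [0.47461825 0.30986765 0.03480348]
(array([0.51120893, 0.37770211, 0.04734278]), np.float64(0.0027886690888324203)) [0.51245757 0.38640384 0.02392388]
board [0.4564 0.1567 0.018 ]
board [0.6111 0.1467 0.018 ]
```

Request:
apply_moves(
  series=[
    {"hand": 0,"dx": 1.3,"dy": -0.04,"dz": 0.4,"wx": 0,"wy": 0,"wz": 0.2},
    {"hand": 0,"dx": 2.6,"dy": -0.08,"dz": 1.2,"wx": 0,"wy": 0,"wz": 0.4},
    {"hand": 0,"dx": 3.7,"dy": -0.12,"dz": 2.3,"wx": 0,"wy": 0,"wz": 0.4},
    {"hand": 0,"dx": 4.26,"dy": -0.14,"dz": 3.6,"wx": 0,"wy": 0,"wz": 0.4},
    {"hand": 0,"dx": 4.26,"dy": -0.14,"dz": 5,"wx": 0,"wy": 0,"wz": 0.4},
    {"hand": 0,"dx": 4.26,"dy": -0.14,"dz": 6,"wx": 0,"wy": 0,"wz": 0.4},
    {"hand": 0,"dx": 4.26,"dy": -0.14,"dz": 6.6,"wx": 0,"wy": 0,"wz": 0.4},
    {"hand": 0,"dx": 4.26,"dy": -0.14,"dz": 6.6,"wx": 0,"wy": 0,"wz": 0.4},
    {"hand": 0,"dx": 4.26,"dy": -0.14,"dz": 6.6,"wx": 0,"wy": 0,"wz": 0.4},
    {"hand": 0,"dx": 4.26,"dy": -0.14,"dz": 6.6,"wx": 0,"wy": 0,"wz": 0.4},
  ],
)

```text
time: 3.53
tcp_pos: [0.522, 0.3317, 0.1203]
eef_rot: [[0.452, 0.892, 0.002], [0.892, -0.452, 0.001], [0.002, 0.002, -1.0]]
wrist_force: [0.4, 0.4, 0.3]
finger_gap: 0.0852
grasp_force: 0.0
```

Run:
```python
from bench import *
import cv2, pickle
c=camera("wrist"); pickle.dump(c,open("w3.pkl","wb"))
cv2.imwrite("pics/w3.png",cv2.resize(c["image"][:,:,::-1],(800,600),interpolation=cv2.INTER_CUBIC))
print(state()["tcp_pos"])
```

```text
[0.52217047 0.33222155 0.12073463]
```

View pics/w3.png

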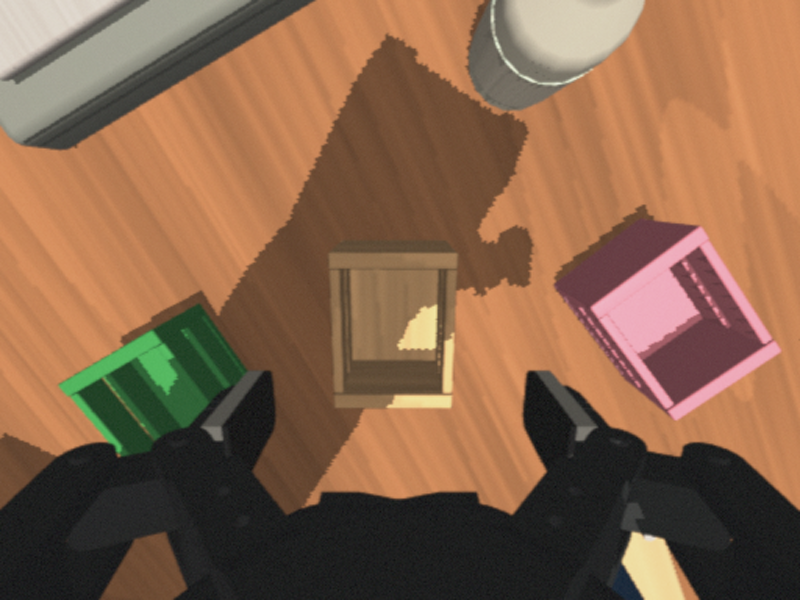

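Close up, the crate's rim corners are at (330,254), (457,252), (452,408) and (334,408). The nearest green corner is at about (246,368) and the nearest pink corners at (557,285) and (675,418).

Run:
```python
from h import *
from bench import state
import pickle
w=pickle.load(open("w3.pkl","rb"));f=1/1.5625
P=lambda p,z:onz(w,np.array(p)*f,z)
Q=np.array([P(p,.05)[:2] for p in [(330,254),(457,252),(452,408),(334,408)]])
a=(Q[0]+Q[1]-Q[2]-Q[3])/2;b=(Q[1]+Q[2]-Q[0]-Q[3])/2
print(Q.mean(0),"len",np.linalg.norm(a),np.degrees(np.arctan2(a[1],a[0])),"wid",np.linalg.norm(b),np.degrees(np.arctan2(b[1],b[0])))
s=state();R=s["eef_rot"];t=np.array(s["tcp_pos"])
L=lambda X:(np.array(R).T@(np.array(X)-t)*1e3).round(1)
print("crate in tool",L([*Q.mean(0),.05]))
for p,z in [((246,368),.05),((205,305),.05),((557,285),0),((575,315),.02),((675,418),.05)]: print(L(P(p,z)))
print(t,np.degrees(np.arctan2(R[1][1],R[0][1])))
```

```text
[0.52053824 0.33265336] len 0.07915780143224632 62.76239876336011 wid 0.059186866714880645 -26.479525493622248
crate in tool [-0.6 -1.8 70.7]
[-18.  -74.7  70.5]
[ 14.3 -91.   70.6]
[ 12.5  94.5 121. ]
[1.000e-01 9.840e+01 1.009e+02]
[-46.1 142.8  70.9]
[0.52217047 0.33222155 0.12073463] -26.86906648249489
```

Request:
apply_moves(
  series=[
    {"hand": 0,"dx": 0,"dy": -0.07,"dz": 0.8,"wx": 0,"wy": 0,"wz": 0},
    {"hand": 0,"dx": 0,"dy": -0.07,"dz": 1.8,"wx": 0,"wy": 0,"wz": 0},
    {"hand": 0,"dx": 0,"dy": -0.07,"dz": 2.7,"wx": 0,"wy": 0,"wz": 0},
    {"hand": 0,"dx": 0,"dy": -0.07,"dz": 3.2,"wx": 0,"wy": 0,"wz": 0},
    {"hand": 0,"dx": 0,"dy": -0.07,"dz": 3.4,"wx": 0,"wy": 0,"wz": 0},
    {"hand": 0,"dx": 0,"dy": -0.07,"dz": 3.4,"wx": 0,"wy": 0,"wz": 0},
    {"hand": 0.2,"dx": 0,"dy": -0.07,"dz": 3.4,"wx": 0,"wy": 0,"wz": 0},
    {"hand": 0.4,"dx": 0,"dy": -0.07,"dz": 3.4,"wx": 0,"wy": 0,"wz": 0},
    {"hand": 0.6,"dx": 0,"dy": -0.07,"dz": 3.4,"wx": 0,"wy": 0,"wz": 0},
    {"hand": 0.6,"dx": 0,"dy": -0.07,"dz": 3.4,"wx": 0,"wy": 0,"wz": 0},
  ],
)

```text
time: 4.42
tcp_pos: [0.5205, 0.3343, 0.0357]
eef_rot: [[0.45, 0.893, 0.004], [0.893, -0.45, 0.002], [0.004, 0.002, -1.0]]
wrist_force: [0.4, 0.1, 5.4]
finger_gap: 0.0593
grasp_force: 65.9
```

Request:
apply_moves(
  series=[
    {"hand": 0.6,"dx": 0,"dy": 0,"dz": -0.6,"wx": 0,"wy": 0,"wz": 0},
    {"hand": 0.6,"dx": 0,"dy": 0,"dz": -1.5,"wx": 0,"wy": 0,"wz": 0},
    {"hand": 0.6,"dx": -0.2,"dy": 0.1,"dz": -2.6,"wx": 0,"wy": 0,"wz": 0},
    {"hand": 0.6,"dx": -0.7,"dy": 0.4,"dz": -3.7,"wx": 0,"wy": 0,"wz": -0.4},
    {"hand": 0.6,"dx": -1.6,"dy": 0.9,"dz": -4.6,"wx": 0,"wy": 0,"wz": -1},
    {"hand": 0.6,"dx": -2.7,"dy": 1.5,"dz": -4.8,"wx": 0,"wy": 0,"wz": -1.8},
    {"hand": 0.6,"dx": -3.8,"dy": 2.1,"dz": -4.8,"wx": 0,"wy": 0,"wz": -2.6},
    {"hand": 0.6,"dx": -4.9,"dy": 2.7,"dz": -4.8,"wx": 0,"wy": 0,"wz": -3.4},
    {"hand": 0.6,"dx": -5.8,"dy": 3.2,"dz": -4.8,"wx": 0,"wy": 0,"wz": -4.2},
    {"hand": 0.6,"dx": -6.4,"dy": 3.5,"dz": -4.8,"wx": 0,"wy": 0,"wz": -4.74},
  ],
)

```text
time: 5.25
tcp_pos: [0.5248, 0.1485, 0.1537]
eef_rot: [[0.053, 0.999, 0.0], [0.999, -0.053, -0.001], [-0.001, 0.0, -1.0]]
wrist_force: [0.6, -0.2, -2.5]
finger_gap: 0.059
grasp_force: 65.2
```

Request:
apply_moves(
  series=[
    {"hand": 0.6,"dx": -0.6,"dy": 0.05,"dz": 0,"wx": 0,"wy": 0,"wz": 0},
    {"hand": 0.6,"dx": -1.4,"dy": 0.1,"dz": 0,"wx": 0,"wy": 0,"wz": 0},
    {"hand": 0.6,"dx": -2.2,"dy": 0.2,"dz": 0,"wx": 0,"wy": 0,"wz": 0},
    {"hand": 0.6,"dx": -3,"dy": 0.3,"dz": 0,"wx": 0,"wy": 0,"wz": 0},
    {"hand": 0.6,"dx": -3.5,"dy": 0.3,"dz": 0,"wx": 0,"wy": 0,"wz": 0},
    {"hand": 0.6,"dx": -3.7,"dy": 0.3,"dz": 0,"wx": 0,"wy": 0,"wz": 0},
    {"hand": 0.6,"dx": -3.7,"dy": 0.3,"dz": 0,"wx": 0,"wy": 0,"wz": 0},
    {"hand": 0.6,"dx": -3.7,"dy": 0.3,"dz": 0,"wx": 0,"wy": 0,"wz": 0},
    {"hand": 0.6,"dx": -3.7,"dy": 0.3,"dz": 0,"wx": 0,"wy": 0,"wz": 0},
    {"hand": 0.6,"dx": -3.7,"dy": 0.3,"dz": 0,"wx": 0,"wy": 0,"wz": 0},
  ],
)

```text
time: 6.08
tcp_pos: [0.5276, 0.0593, 0.1533]
eef_rot: [[0.052, 0.999, -0.0], [0.999, -0.052, 0.0], [0.0, -0.0, -1.0]]
wrist_force: [0.1, 0.7, -2.1]
finger_gap: 0.059
grasp_force: 65.2
```

Run:
```python
from bench import *
import cv2, pickle
c=camera("wrist"); pickle.dump((c,state()),open("w4.pkl","wb"))
cv2.imwrite("pics/w4.png",cv2.resize(c["image"][:,:,::-1],(800,600),interpolation=cv2.INTER_CUBIC))
print(state()["tcp_pos"])
```

```text
[0.52756807 0.05927891 0.15329024]
```

View pics/w4.png

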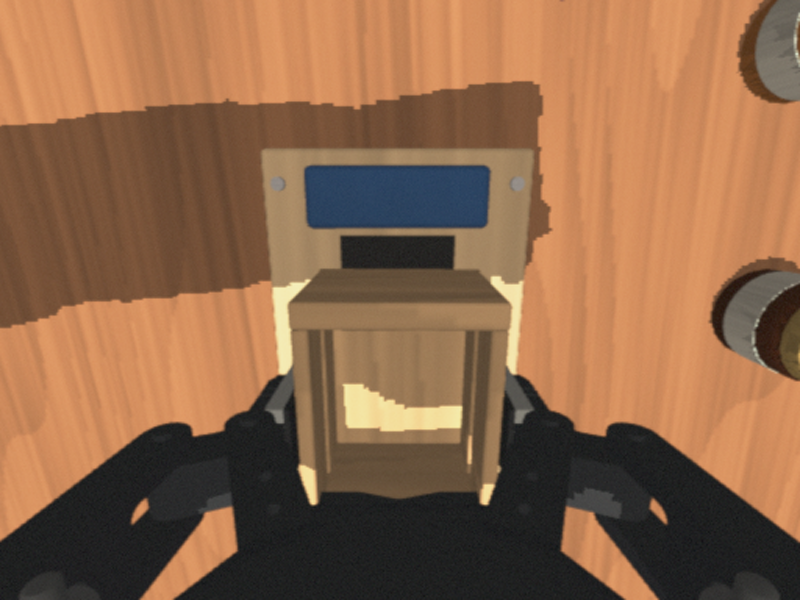

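The crate is held square. The jaw's top face runs (305,166) to (489,228) and the board's far corners are (262,149) and (533,149). The crate's far rim runs (291,304)–(510,304) and its far bottom edge (320,270)–(480,270).

Run:
```python
from h import *
import pickle
w,s=pickle.load(open("w4.pkl","rb"));f=1/1.5625
R=np.array(s["eef_rot"]);t=np.array(s["tcp_pos"])
L=lambda p,z:(R.T@(onz(w,np.array(p)*f,z)-t)*1e3).round(1)
for p in [(262,149),(533,149)]: print("board",L(p,.018),onz(w,np.array(p)*f,.018))
for p in [(305,228),(490,228)]: print("jawtop front",L(p,.066),onz(w,np.array(p)*f,.066))
for p in [(305,166),(490,166)]: print("jawtop back",L(p,.066))
for dz in (0,.004):
  zt=t[2]+.0145+dz
  for p in [(291,304),(510,304)]: print("crate rim",L(p,zt))
  for p in [(318,270),(482,270)]: print("crate bottom",L(p,zt-.05))
```

```text
board [ 89.9 -78.  135.3] [0.4543286  0.15313407 0.018     ]
board [ 89.9  78.2 135.3] [0.6103306  0.14501228 0.018     ]
jawtop front [ 49.2 -45.3  87.3] [0.48487028 0.11078048 0.066     ]
jawtop front [49.2 45.6 87.3] [0.57571928 0.1060502  0.066     ]
jawtop back [ 78.1 -43.6  87.3]
jawtop back [78.2 43.9 87.3]
crate rim [ 38.4 -27.7 -14.5]
crate rim [ 38.4  30.  -14.5]
crate bottom [ 38.1 -29.9  35.5]
crate bottom [38.1 32.3 35.5]
crate rim [ 39.5 -26.6 -18.5]
crate rim [ 39.5  28.9 -18.5]
crate bottom [ 38.8 -29.1  31.5]
crate bottom [38.8 31.5 31.5]
```

Request:
apply_moves(
  series=[
    {"hand": 0.6,"dx": 0.1,"dy": -0.03,"dz": 0.4,"wx": 0,"wy": 0,"wz": 0},
    {"hand": 0.6,"dx": 0.2,"dy": -0.03,"dz": 1,"wx": 0,"wy": 0,"wz": 0},
    {"hand": 0.6,"dx": 0.28,"dy": -0.03,"dz": 1.7,"wx": 0,"wy": 0,"wz": 0},
    {"hand": 0.6,"dx": 0.28,"dy": -0.03,"dz": 2.4,"wx": 0,"wy": 0,"wz": 0},
    {"hand": 0.6,"dx": 0.28,"dy": -0.03,"dz": 3,"wx": 0,"wy": 0,"wz": 0},
    {"hand": 0.6,"dx": 0.28,"dy": -0.03,"dz": 3.4,"wx": 0,"wy": 0,"wz": 0},
    {"hand": 0.6,"dx": 0.28,"dy": -0.03,"dz": 3.6,"wx": 0,"wy": 0,"wz": 0},
    {"hand": 0.6,"dx": 0.28,"dy": -0.03,"dz": 3.75,"wx": 0,"wy": 0,"wz": 0},
    {"hand": 0.6,"dx": 0.28,"dy": -0.03,"dz": 3.85,"wx": 0,"wy": 0,"wz": 0},
    {"hand": 0.6,"dx": 0.28,"dy": -0.03,"dz": 3.85,"wx": 0,"wy": 0,"wz": 0},
  ],
)

```text
time: 6.97
tcp_pos: [0.5274, 0.0655, 0.0571]
eef_rot: [[0.054, 0.999, 0.0], [0.999, -0.054, 0.0], [0.0, 0.0, -1.0]]
wrist_force: [-0.4, -0.8, -1.7]
finger_gap: 0.0593
grasp_force: 65.2
```

Request:
apply_moves(
  series=[
    {"hand": 0.6,"dx": 0,"dy": 0,"dz": 0.02,"wx": 0,"wy": 0,"wz": 0},
    {"hand": 0.6,"dx": 0,"dy": 0,"dz": 0.04,"wx": 0,"wy": 0,"wz": 0},
    {"hand": 0.6,"dx": 0,"dy": 0,"dz": 0.06,"wx": 0,"wy": 0,"wz": 0},
    {"hand": 0.6,"dx": 0,"dy": 0,"dz": 0.08,"wx": 0,"wy": 0,"wz": 0},
    {"hand": 0.6,"dx": 0,"dy": 0,"dz": 0.1,"wx": 0,"wy": 0,"wz": 0},
    {"hand": 0.6,"dx": 0,"dy": 0,"dz": 0.12,"wx": 0,"wy": 0,"wz": 0},
    {"hand": 0.6,"dx": 0,"dy": 0,"dz": 0.12,"wx": 0,"wy": 0,"wz": 0},
    {"hand": 0.6,"dx": 0,"dy": 0,"dz": 0.12,"wx": 0,"wy": 0,"wz": 0},
    {"hand": 0.6,"dx": 0,"dy": 0,"dz": 0.12,"wx": 0,"wy": 0,"wz": 0},
    {"hand": 0.6,"dx": 0,"dy": 0,"dz": 0.12,"wx": 0,"wy": 0,"wz": 0},
  ],
)

```text
time: 7.8
tcp_pos: [0.5272, 0.0654, 0.0541]
eef_rot: [[0.054, 0.999, -0.0], [0.999, -0.054, 0.0], [0.0, -0.0, -1.0]]
wrist_force: [0.3, 0.4, -1.5]
finger_gap: 0.0592
grasp_force: 65.2
```

Request:
apply_moves(
  series=[
    {"hand": 0.6,"dx": 0,"dy": 0,"dz": 0.02,"wx": 0,"wy": 0,"wz": 0},
    {"hand": 0.6,"dx": 0,"dy": 0,"dz": 0.03,"wx": 0,"wy": 0,"wz": 0},
    {"hand": 0.6,"dx": 0,"dy": 0,"dz": 0.04,"wx": 0,"wy": 0,"wz": 0},
    {"hand": 0.6,"dx": 0,"dy": 0,"dz": 0.04,"wx": 0,"wy": 0,"wz": 0},
    {"hand": 0.6,"dx": 0,"dy": 0,"dz": 0.04,"wx": 0,"wy": 0,"wz": 0},
    {"hand": 0.3,"dx": 0,"dy": 0,"dz": 0.03,"wx": 0,"wy": 0,"wz": 0},
    {"hand": 0.15,"dx": 0,"dy": 0,"dz": 0.0,"wx": 0,"wy": 0,"wz": 0},
    {"hand": 0,"dx": 0,"dy": 0,"dz": 0,"wx": 0,"wy": 0,"wz": 0},
    {"hand": 0,"dx": 0,"dy": 0,"dz": 0,"wx": 0,"wy": 0,"wz": 0},
    {"hand": 0,"dx": 0,"dy": 0,"dz": 0,"wx": 0,"wy": 0,"wz": 0},
  ],
)

```text
time: 8.63
tcp_pos: [0.5273, 0.0654, 0.0539]
eef_rot: [[0.054, 0.999, 0.0], [0.999, -0.054, 0.0], [0.0, 0.0, -1.0]]
wrist_force: [-1.0, -0.1, 0.4]
finger_gap: 0.0854
grasp_force: 0.0
```

Request:
apply_moves(
  series=[
    {"hand": 0,"dx": 0,"dy": 0,"dz": -0.5,"wx": 0,"wy": 0,"wz": 0},
    {"hand": 0,"dx": 0,"dy": 0,"dz": -1.3,"wx": 0,"wy": 0,"wz": 0},
    {"hand": 0,"dx": 0,"dy": 0,"dz": -2.5,"wx": 0,"wy": 0,"wz": 0},
    {"hand": 0,"dx": 0,"dy": 0,"dz": -3.8,"wx": 0,"wy": 0,"wz": 0},
    {"hand": 0,"dx": 0,"dy": 0,"dz": -5.2,"wx": 0,"wy": 0,"wz": 0},
    {"hand": 0,"dx": -0.8,"dy": 0,"dz": -6.4,"wx": 0,"wy": 0,"wz": 0},
    {"hand": 0,"dx": -2,"dy": 0,"dz": -7.2,"wx": 0,"wy": 0,"wz": 0},
    {"hand": 0,"dx": -3.3,"dy": 0.1,"dz": -7.2,"wx": 0,"wy": 0,"wz": 0},
    {"hand": 0,"dx": -4.6,"dy": 0.1,"dz": -7.2,"wx": 0,"wy": 0,"wz": 0},
    {"hand": 0,"dx": -5.6,"dy": 0.1,"dz": -7.2,"wx": 0,"wy": 0,"wz": 0},
  ],
)

```text
time: 9.47
tcp_pos: [0.5223, -0.0766, 0.2348]
eef_rot: [[0.054, 0.999, 0.002], [0.999, -0.054, -0.001], [-0.001, 0.002, -1.0]]
wrist_force: [-0.0, 0.9, -0.3]
finger_gap: 0.0854
grasp_force: 0.0
```

Request:
apply_moves(
  series=[
    {"hand": 0,"dx": -1,"dy": 0.05,"dz": 0,"wx": 0,"wy": 0,"wz": 0},
    {"hand": 0,"dx": -2,"dy": 0.1,"dz": 0,"wx": 0,"wy": 0,"wz": 0},
    {"hand": 0,"dx": -2.9,"dy": 0.1,"dz": 0,"wx": 0,"wy": 0,"wz": 0},
    {"hand": 0,"dx": -3.4,"dy": 0.1,"dz": 0,"wx": 0,"wy": 0,"wz": 0},
    {"hand": 0,"dx": -3.4,"dy": 0.1,"dz": 0,"wx": 0,"wy": 0,"wz": 0},
    {"hand": 0,"dx": -3.4,"dy": 0.1,"dz": 0,"wx": 0,"wy": 0,"wz": 0},
    {"hand": 0,"dx": -3.4,"dy": 0.1,"dz": 0,"wx": 0,"wy": 0,"wz": 0},
    {"hand": 0,"dx": -3.4,"dy": 0.1,"dz": 0,"wx": 0,"wy": 0,"wz": 0},
    {"hand": 0,"dx": -3.4,"dy": 0.1,"dz": 0,"wx": 0,"wy": 0,"wz": 0},
    {"hand": 0,"dx": -3.4,"dy": 0.1,"dz": 0,"wx": 0,"wy": 0,"wz": 0},
  ],
)

```text
time: 10.3
tcp_pos: [0.5203, -0.1586, 0.2341]
eef_rot: [[0.052, 0.999, 0.0], [0.999, -0.052, 0.0], [0.0, 0.0, -1.0]]
wrist_force: [-0.7, 0.5, 0.6]
finger_gap: 0.0856
grasp_force: 0.0
```

Run:
```python
from bench import *
import cv2, pickle
c=camera("wrist"); pickle.dump((c,state()),open("w5.pkl","wb"))
cv2.imwrite("pics/w5.png",cv2.resize(c["image"][:,:,::-1],(800,600),interpolation=cv2.INTER_CUBIC))
print(state()["tcp_pos"],state()["joint_pos"])
```

```text
[ 0.52028203 -0.15873353  0.23413744] [-1.69689760e+01  1.92677264e+01  4.90639551e+00  7.56351324e+01
  4.79844932e-03  7.60215975e+01]
```

View pics/w5.png

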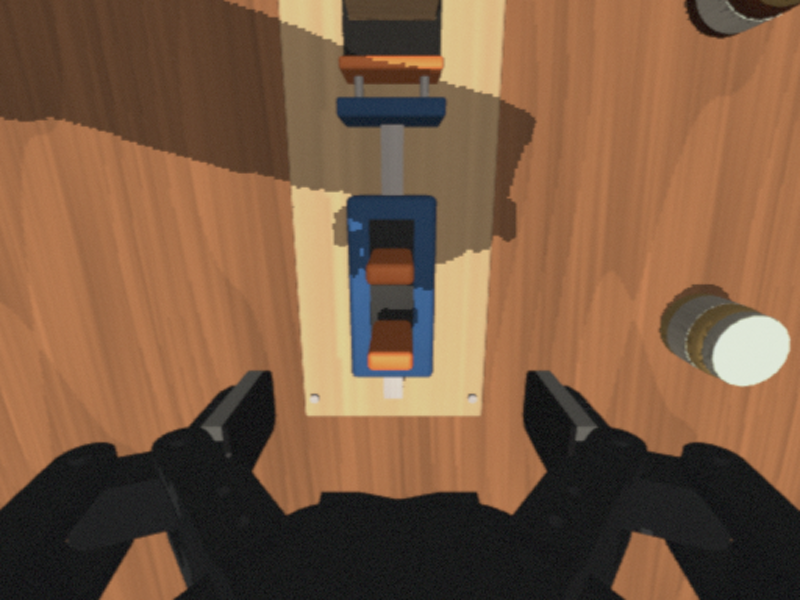

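The crate's near rim (343–441, row 17) is centred with the pad (340–444, row 58) and the bar at about column 392. The near paddle's top is at (368–412, rows 352–369) and the far paddle's at about (368–413, rows 262–284).

Run:
```python
from h import *
import pickle
w,s=pickle.load(open("w5.pkl","rb"));f=1/1.5625
R=np.array(s["eef_rot"]);t=np.array(s["tcp_pos"])
W=lambda p,z:onz(w,np.array(p)*f,z)
L=lambda p,z:(R.T@(W(p,z)-t)*1e3).round(1)
for n,p,z in [("near back",(368,369),.137),("",(412,369),.137),("near front",(390,352),.137),("far back",(391,284),.137),("far front",(391,262),.137),("housing L",(354,376),.075),("R",(434,376),.075),("front",(348,197),.075),("",(436,197),.075),("padfront top",(341,57),.062),("",(444,57),.062),("jaw top",(338,98),.067),("",(446,98),.067),("crate near rim",(343,18),.068),("",(441,18),.068),("board",(306,416),.018),("",(481,416),.018)]: print(n,L(p,z),W(p,z).round(4))
```

```text
near back [-30.3 -16.6  97.1] [ 0.5022 -0.1881  0.137 ]
 [-30.3   8.3  97.1] [ 0.527  -0.1894  0.137 ]
near front [-20.   -4.1  97.1] [ 0.5152 -0.1785  0.137 ]
far back [18.9 -3.3 97.1] [ 0.5179 -0.1397  0.137 ]
far front [30.7 -3.3 97.1] [ 0.5186 -0.1279  0.137 ]
housing L [-63.8 -31.8 159.1] [ 0.4852 -0.2208  0.075 ]
R [-63.8  26.6 159.1] [ 0.5435 -0.2238  0.075 ]
front [ 62.8 -32.1 159.1] [ 0.4915 -0.0944  0.075 ]
 [ 62.8  25.  159.1] [ 0.5485 -0.0973  0.075 ]
padfront top [147.2 -35.3 172.1] [ 0.4927 -0.0099  0.062 ]
 [147.2  29.  172.1] [ 0.557  -0.0132  0.062 ]
jaw top [122.9 -37.4 167.1] [ 0.4894 -0.0341  0.067 ]
 [122.9  30.5 167.1] [ 0.5572 -0.0376  0.067 ]
crate near rim [166.3 -32.6 166.1] [0.4964 0.0091 0.068 ]
 [166.4  26.1 166.2] [0.555 0.006 0.068]
board [-130.   -82.9  216.1] [ 0.4307 -0.2842  0.018 ]
 [-130.    75.3  216.1] [ 0.5888 -0.2925  0.018 ]
```

Run:
```python
from bench import *
import cv2, pickle, numpy as np
w,s=pickle.load(open("w5.pkl","rb"))
a=cv2.resize(w["image"][0:60,205:305,::-1],(800,480),interpolation=cv2.INTER_CUBIC)[:,:]
a=cv2.resize(a,(500,300))
c=camera("side"); pickle.dump(c,open("s5.pkl","wb"))
b=cv2.resize(c["image"][160:270,215:355,::-1],(382,300),interpolation=cv2.INTER_CUBIC)
b=cv2.resize(c["image"][160:270,215:355,::-1],(760,597),interpolation=cv2.INTER_CUBIC)
a=cv2.resize(a,(400,240)); b=cv2.resize(b,(400,314))
b=cv2.resize(c["image"][170:250,220:320,::-1],(400,320),interpolation=cv2.INTER_CUBIC)
im=np.zeros((320,800,3),np.uint8); im[:240,:400]=a; im[:,400:]=b
cv2.imwrite("pics/c5.png",im)
```

```text
(no output)
```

View pics/c5.png

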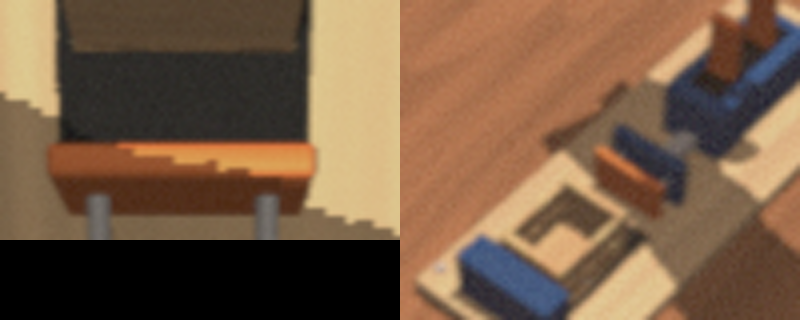

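The crop confirms the crate stands upright and square on the board. Its near foot edge is centred on the pad (column 393) and about 40 mm ahead of it. Next I'll turn over the paddles.

Request:
apply_moves(
  series=[
    {"hand": 0,"dx": 0,"dy": -0.02,"dz": 0,"wx": 0,"wy": 0,"wz": -1.4},
    {"hand": 0,"dx": 0,"dy": -0.04,"dz": 0,"wx": 0,"wy": 0,"wz": -2.8},
    {"hand": 0,"dx": 0,"dy": -0.06,"dz": 0,"wx": 0,"wy": 0,"wz": -4.2},
    {"hand": 0,"dx": 0,"dy": -0.08,"dz": 0,"wx": 0,"wy": 0,"wz": -5.6},
    {"hand": 0,"dx": 0,"dy": -0.1,"dz": 0,"wx": 0,"wy": 0,"wz": -7},
    {"hand": 0,"dx": 0,"dy": -0.12,"dz": 0,"wx": 0,"wy": 0,"wz": -8.4},
    {"hand": 0,"dx": 0,"dy": -0.14,"dz": 0,"wx": 0,"wy": 0,"wz": -9.8},
    {"hand": 0,"dx": 0,"dy": -0.16,"dz": 0,"wx": 0,"wy": 0,"wz": -11.2},
    {"hand": 0,"dx": 0,"dy": -0.16,"dz": 0,"wx": 0,"wy": 0,"wz": -12.6},
    {"hand": 0,"dx": 0,"dy": -0.16,"dz": 0,"wx": 0,"wy": 0,"wz": -14},
  ],
)

```text
time: 11.23
tcp_pos: [0.5162, -0.1591, 0.2341]
eef_rot: [[-0.922, 0.386, 0.0], [0.386, 0.922, 0.0], [-0.0, 0.0, -1.0]]
wrist_force: [-0.3, 0.3, 0.1]
finger_gap: 0.0852
grasp_force: 0.0
```

Request:
apply_moves(
  series=[
    {"hand": 0,"dx": 0,"dy": 0,"dz": 0,"wx": 0,"wy": 0,"wz": -1.4},
    {"hand": 0,"dx": 0,"dy": 0,"dz": 0,"wx": 0,"wy": 0,"wz": -2.8},
    {"hand": 0,"dx": 0,"dy": 0,"dz": 0.3,"wx": 0,"wy": 0,"wz": -3.8},
    {"hand": 0,"dx": 0,"dy": 0,"dz": 0.8,"wx": 0,"wy": 0,"wz": -4},
    {"hand": 0,"dx": 0,"dy": 0,"dz": 1.4,"wx": 0,"wy": 0,"wz": -4},
    {"hand": 0,"dx": 0,"dy": 0,"dz": 1.9,"wx": 0,"wy": 0,"wz": -4},
    {"hand": 0,"dx": 0,"dy": 0,"dz": 2.2,"wx": 0,"wy": 0,"wz": -4},
    {"hand": 0,"dx": 0,"dy": 0,"dz": 2.2,"wx": 0,"wy": 0,"wz": -4},
    {"hand": 0,"dx": 0,"dy": 0,"dz": 2.2,"wx": 0,"wy": 0,"wz": -4},
    {"hand": 0,"dx": 0,"dy": 0,"dz": 2.2,"wx": 0,"wy": 0,"wz": -4},
  ],
)

```text
time: 12.07
tcp_pos: [0.5167, -0.1595, 0.1799]
eef_rot: [[-0.999, 0.053, 0.001], [0.053, 0.999, -0.0], [-0.001, -0.0, -1.0]]
wrist_force: [0.5, -1.4, 0.5]
finger_gap: 0.0851
grasp_force: 0.0
```

Request:
apply_moves(
  series=[
    {"hand": 0,"dx": 0,"dy": 0.03,"dz": 0.3,"wx": 0,"wy": 0,"wz": 0},
    {"hand": 0,"dx": 0,"dy": 0.03,"dz": 0.8,"wx": 0,"wy": 0,"wz": 0},
    {"hand": 0,"dx": 0,"dy": 0.03,"dz": 1.3,"wx": 0,"wy": 0,"wz": 0},
    {"hand": 0,"dx": 0,"dy": 0.03,"dz": 1.8,"wx": 0,"wy": 0,"wz": 0},
    {"hand": 0,"dx": 0,"dy": 0.03,"dz": 2.2,"wx": 0,"wy": 0,"wz": 0},
    {"hand": 0,"dx": 0,"dy": 0.03,"dz": 2.5,"wx": 0,"wy": 0,"wz": 0},
    {"hand": 0,"dx": 0,"dy": 0.03,"dz": 2.6,"wx": 0,"wy": 0,"wz": 0},
    {"hand": 0,"dx": 0,"dy": 0.03,"dz": 2.6,"wx": 0,"wy": 0,"wz": 0},
    {"hand": 0,"dx": 0,"dy": 0.03,"dz": 2.6,"wx": 0,"wy": 0,"wz": 0},
    {"hand": 0,"dx": 0,"dy": 0.03,"dz": 2.6,"wx": 0,"wy": 0,"wz": 0},
  ],
)

```text
time: 12.9
tcp_pos: [0.5168, -0.1588, 0.1148]
eef_rot: [[-0.999, 0.054, 0.001], [0.054, 0.999, -0.0], [-0.001, -0.0, -1.0]]
wrist_force: [1.0, -0.4, 0.2]
finger_gap: 0.0852
grasp_force: 0.0
```

Request:
apply_moves(
  series=[
    {"hand": 0.1,"dx": 0,"dy": 0,"dz": 0,"wx": 0,"wy": 0,"wz": 0},
    {"hand": 0.2,"dx": 0,"dy": 0,"dz": 0,"wx": 0,"wy": 0,"wz": 0},
    {"hand": 0.3,"dx": 0,"dy": 0,"dz": 0,"wx": 0,"wy": 0,"wz": 0},
    {"hand": 0.4,"dx": 0,"dy": 0,"dz": 0,"wx": 0,"wy": 0,"wz": 0},
    {"hand": 0.4,"dx": 0,"dy": 0,"dz": 0,"wx": 0,"wy": 0,"wz": 0},
    {"hand": 0.4,"dx": 0,"dy": 0,"dz": 0,"wx": 0,"wy": 0,"wz": 0},
    {"hand": 0.4,"dx": 0,"dy": 0,"dz": 0,"wx": 0,"wy": 0,"wz": 0},
    {"hand": 0.4,"dx": 0,"dy": 0,"dz": 0,"wx": 0,"wy": 0,"wz": 0},
    {"hand": 0.4,"dx": 0,"dy": 0,"dz": 0,"wx": 0,"wy": 0,"wz": 0},
    {"hand": 0.4,"dx": 0,"dy": 0,"dz": 0,"wx": 0,"wy": 0,"wz": 0},
  ],
)

```text
time: 13.73
tcp_pos: [0.5168, -0.1591, 0.116]
eef_rot: [[-0.999, 0.054, 0.002], [0.054, 0.999, -0.001], [-0.002, -0.001, -1.0]]
wrist_force: [-2.7, -0.2, 8.7]
finger_gap: 0.0515
grasp_force: 5.8
```

Request:
apply_moves(
  series=[
    {"hand": 0.44,"dx": 0,"dy": 0,"dz": 0,"wx": 0,"wy": 0,"wz": 0},
    {"hand": 0.49,"dx": 0,"dy": 0,"dz": 0,"wx": 0,"wy": 0,"wz": 0},
    {"hand": 0.49,"dx": 0,"dy": 0,"dz": 0,"wx": 0,"wy": 0,"wz": 0},
    {"hand": 0.49,"dx": 0,"dy": 0,"dz": 0,"wx": 0,"wy": 0,"wz": 0},
    {"hand": 0.35,"dx": 0,"dy": 0,"dz": 0,"wx": 0,"wy": 0,"wz": 0},
    {"hand": 0.22,"dx": 0,"dy": 0,"dz": 0,"wx": 0,"wy": 0,"wz": 0},
    {"hand": 0.22,"dx": 0,"dy": 0,"dz": 0,"wx": 0,"wy": 0,"wz": 0},
    {"hand": 0.22,"dx": 0,"dy": 0,"dz": 0,"wx": 0,"wy": 0,"wz": 0},
    {"hand": 0.22,"dx": 0,"dy": 0,"dz": 0,"wx": 0,"wy": 0,"wz": 0},
    {"hand": 0.22,"dx": 0,"dy": 0,"dz": 0,"wx": 0,"wy": 0,"wz": 0},
  ],
)

```text
time: 14.57
tcp_pos: [0.5161, -0.1585, 0.1139]
eef_rot: [[-0.999, 0.054, -0.0], [0.054, 0.999, 0.0], [0.0, 0.0, -1.0]]
wrist_force: [-0.3, -0.3, -0.6]
finger_gap: 0.0663
grasp_force: 0.0
```

Request:
apply_moves(
  series=[
    {"hand": 0.35,"dx": 0,"dy": 0,"dz": 0,"wx": 0,"wy": 0,"wz": 0},
    {"hand": 0.45,"dx": 0,"dy": 0,"dz": 0,"wx": 0,"wy": 0,"wz": 0},
    {"hand": 0.49,"dx": 0,"dy": 0,"dz": 0,"wx": 0,"wy": 0,"wz": 0},
    {"hand": 0.49,"dx": 0,"dy": 0,"dz": 0,"wx": 0,"wy": 0,"wz": 0},
    {"hand": 0.49,"dx": 0,"dy": 0,"dz": 0,"wx": 0,"wy": 0,"wz": 0},
    {"hand": 0.49,"dx": 0,"dy": 0,"dz": 0,"wx": 0,"wy": 0,"wz": 0},
    {"hand": 0.49,"dx": 0,"dy": 0,"dz": 0,"wx": 0,"wy": 0,"wz": 0},
    {"hand": 0.49,"dx": 0,"dy": 0,"dz": 0,"wx": 0,"wy": 0,"wz": 0},
    {"hand": 0.49,"dx": 0,"dy": 0,"dz": 0,"wx": 0,"wy": 0,"wz": 0},
    {"hand": 0.49,"dx": 0,"dy": 0,"dz": 0,"wx": 0,"wy": 0,"wz": 0},
  ],
)

```text
time: 15.4
tcp_pos: [0.5168, -0.1591, 0.1159]
eef_rot: [[-0.999, 0.054, 0.002], [0.054, 0.999, -0.001], [-0.002, -0.001, -1.0]]
wrist_force: [-2.4, -0.9, 9.0]
finger_gap: 0.0438
grasp_force: 6.5
```

Run:
```python
from bench import *
import cv2, pickle, numpy as np
c=camera("side"); d=camera("wrist");pickle.dump((c,d),open("s6.pkl","wb"))
b=cv2.resize(c["image"][165:255,215:335,::-1],(800,600),interpolation=cv2.INTER_CUBIC)
cv2.imwrite("pics/c6.png",b)
# orange mask in old and new for reference
from h import *
q=np.load("clamp.npy")
o=pickle.load(open("s5.pkl","rb"))
a=q[2];R=np.array([[np.cos(a),-np.sin(a),0],[np.sin(a),np.cos(a),0],[0,0,1]])
for Y in range(-10,42,10): print(Y,((proj(c,R@np.array([-.033,Y/1e3,.062])+[q[0],q[1],0])-[215,165])*6.667).round(0),((proj(c,R@np.array([.033,Y/1e3,.062])+[q[0],q[1],0])-[215,165])*6.667).round(0))
```

```text
-10 [472. 333.] [363. 265.]
0 [458. 346.] [349. 277.]
10 [445. 358.] [336. 289.]
20 [431. 371.] [322. 301.]
30 [418. 384.] [308. 313.]
40 [404. 397.] [295. 326.]
```

View pics/c6.png

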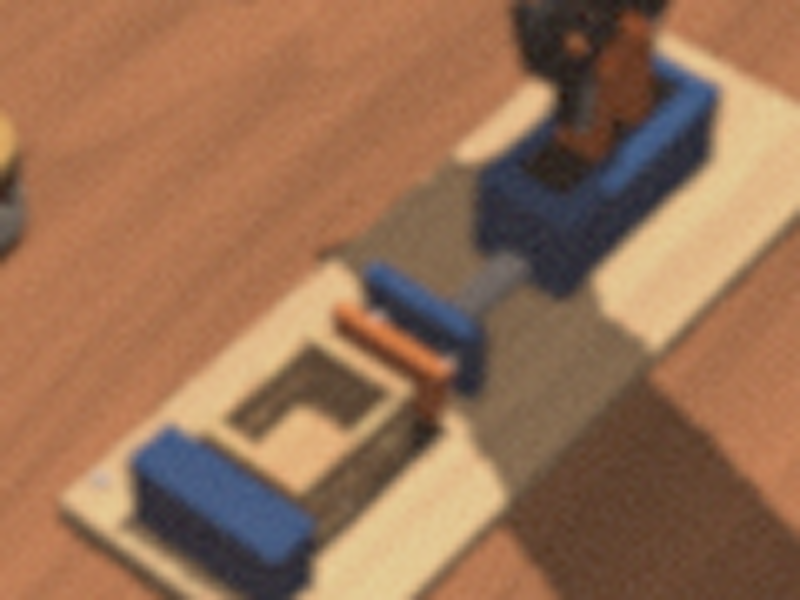

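After two strokes the pad's edge, (337,315)–(444,378), is about 18 mm short of the crate's near rim at (415,395). The squeeze with the jaw running free reads about 6.5 N per finger. Next is stroke 3.

Request:
apply_moves(
  series=[
    {"hand": 0.35,"dx": 0,"dy": 0,"dz": 0,"wx": 0,"wy": 0,"wz": 0},
    {"hand": 0.22,"dx": 0,"dy": 0,"dz": 0,"wx": 0,"wy": 0,"wz": 0},
    {"hand": 0.22,"dx": 0,"dy": 0,"dz": 0,"wx": 0,"wy": 0,"wz": 0},
    {"hand": 0.22,"dx": 0,"dy": 0,"dz": 0,"wx": 0,"wy": 0,"wz": 0},
    {"hand": 0.3,"dx": 0,"dy": 0,"dz": 0,"wx": 0,"wy": 0,"wz": 0},
    {"hand": 0.4,"dx": 0,"dy": 0,"dz": 0,"wx": 0,"wy": 0,"wz": 0},
    {"hand": 0.49,"dx": 0,"dy": 0,"dz": 0,"wx": 0,"wy": 0,"wz": 0},
    {"hand": 0.49,"dx": 0,"dy": 0,"dz": 0,"wx": 0,"wy": 0,"wz": 0},
    {"hand": 0.49,"dx": 0,"dy": 0,"dz": 0,"wx": 0,"wy": 0,"wz": 0},
    {"hand": 0.49,"dx": 0,"dy": 0,"dz": 0,"wx": 0,"wy": 0,"wz": 0},
  ],
)

```text
time: 16.33
tcp_pos: [0.5167, -0.1591, 0.1158]
eef_rot: [[-0.999, 0.054, 0.002], [0.054, 0.999, -0.001], [-0.002, -0.001, -1.0]]
wrist_force: [-2.3, -0.4, 8.5]
finger_gap: 0.0435
grasp_force: 6.3
```

```bash
cat > jaw.py <<'E'
# jaw/pad shift since s5: template of jaw top / pad, correlated along the clamp's y in the side view
from bench import *
from h import *
import cv2,pickle
q=np.load("clamp.npy");a=q[2];R=np.array([[np.cos(a),-np.sin(a),0],[np.sin(a),np.cos(a),0],[0,0,1]])
W=lambda x,y,z:R@np.array([x,y,z])+[q[0],q[1],0]
def rect(c,z):   # top-down rectified picture of plane z: 0.5 mm per pixel, rows along +y from -60 to 130
    g=[(-.045,-.06),(.045,-.06),(.045,.13),(-.045,.13)]
    H=cv2.getPerspectiveTransform(np.float32([proj(c,W(x,y,z)) for x,y in g]),np.float32([(0,0),(180,0),(180,380),(0,380)]))
    return cv2.warpPerspective(c["image"],H,(180,380),flags=cv2.INTER_CUBIC).astype(float)
def look(c):
    m=rect(c,.062)[50:130].mean(1); o=rect(c,.062)[:,50:130]
    org=np.clip(o[...,0]-1.6*o[...,1]+0*o[...,2],0,None)*(o[...,0]-o[...,2]>90)
    n=rect(c,.067)[:,50:130]; blu=np.clip(n[...,2]-n[...,0]-5,0,None)
    return org.sum(1),blu.sum(1)
if __name__=="__main__":
    ref=None
    for name,c in [("s5",pickle.load(open("s5.pkl","rb"))),("s6",pickle.load(open("s6.pkl","rb"))[0]),("now",camera("side"))]:
        org,blu=look(c); lo,hi=20,260
        y=lambda v:-60+.5*np.average(np.arange(lo,hi),weights=np.maximum(v[lo:hi]-.3*v[lo:hi].max(),0))
        print(name,"pad",round(y(org),1),"jaw",round(y(blu),1))
    s=state();print(s["time"],s["finger_gap"],s["grasp_force"])
E
python3 jaw.py
```

```text
s5 pad -0.2 jaw -24.3
s6 pad 19.3 jaw -7.2
now pad 25.7 jaw 2.4
16.3833 0.04369422547283584 6.284299269318581
```

Request:
apply_moves(
  series=[
    {"hand": 0.35,"dx": 0,"dy": 0,"dz": 0,"wx": 0,"wy": 0,"wz": 0},
    {"hand": 0.22,"dx": 0,"dy": 0,"dz": 0,"wx": 0,"wy": 0,"wz": 0},
    {"hand": 0.22,"dx": 0,"dy": 0,"dz": 0,"wx": 0,"wy": 0,"wz": 0},
    {"hand": 0.22,"dx": 0,"dy": 0,"dz": 0,"wx": 0,"wy": 0,"wz": 0},
    {"hand": 0.3,"dx": 0,"dy": 0,"dz": 0,"wx": 0,"wy": 0,"wz": 0},
    {"hand": 0.35,"dx": 0,"dy": 0,"dz": 0,"wx": 0,"wy": 0,"wz": 0},
    {"hand": 0.4,"dx": 0,"dy": 0,"dz": 0,"wx": 0,"wy": 0,"wz": 0},
    {"hand": 0.44,"dx": 0,"dy": 0,"dz": 0,"wx": 0,"wy": 0,"wz": 0},
    {"hand": 0.44,"dx": 0,"dy": 0,"dz": 0,"wx": 0,"wy": 0,"wz": 0},
    {"hand": 0.44,"dx": 0,"dy": 0,"dz": 0,"wx": 0,"wy": 0,"wz": 0},
  ],
)

```text
time: 17.22
tcp_pos: [0.5164, -0.1591, 0.1157]
eef_rot: [[-0.999, 0.054, 0.001], [0.054, 0.999, -0.001], [-0.001, -0.001, -1.0]]
wrist_force: [-3.1, -1.2, 8.7]
finger_gap: 0.0478
grasp_force: 6.9
```

```bash
python3 jaw.py
```

```text
s5 pad -0.2 jaw -24.3
s6 pad 19.3 jaw -7.2
now pad 28.7 jaw 9.5
17.2667 0.04817725698242763 6.930169835686684
```

Request:
apply_moves(
  series=[
    {"hand": 0.46,"dx": 0,"dy": 0,"dz": 0,"wx": 0,"wy": 0,"wz": 0},
    {"hand": 0.475,"dx": 0,"dy": 0,"dz": 0,"wx": 0,"wy": 0,"wz": 0},
    {"hand": 0.49,"dx": 0,"dy": 0,"dz": 0,"wx": 0,"wy": 0,"wz": 0},
    {"hand": 0.49,"dx": 0,"dy": 0,"dz": 0,"wx": 0,"wy": 0,"wz": 0},
    {"hand": 0.49,"dx": 0,"dy": 0,"dz": 0,"wx": 0,"wy": 0,"wz": 0},
    {"hand": 0.49,"dx": 0,"dy": 0,"dz": 0,"wx": 0,"wy": 0,"wz": 0},
    {"hand": 0.49,"dx": 0,"dy": 0,"dz": 0,"wx": 0,"wy": 0,"wz": 0},
    {"hand": 0.49,"dx": 0,"dy": 0,"dz": 0,"wx": 0,"wy": 0,"wz": 0},
    {"hand": 0.49,"dx": 0,"dy": 0,"dz": 0,"wx": 0,"wy": 0,"wz": 0},
    {"hand": 0.49,"dx": 0,"dy": 0,"dz": 0,"wx": 0,"wy": 0,"wz": 0},
  ],
)

```text
time: 18.1
tcp_pos: [0.5165, -0.1591, 0.116]
eef_rot: [[-0.999, 0.054, 0.002], [0.054, 0.999, -0.001], [-0.002, -0.001, -1.0]]
wrist_force: [-4.0, -1.4, 10.7]
finger_gap: 0.0436
grasp_force: 7.5
```

```bash
python3 jaw.py
python3 - <<'E'
from bench import *
import numpy as np,time
print(state()["grasp_force"])
E
```

```text
s5 pad -0.2 jaw -24.3
s6 pad 19.3 jaw -7.2
7.4617999792099Traceback (most recent call last):
  File "jaw.py", line 21, in <module>
    print(name,"pad",round(y(org),1),"jaw",round(y(blu),1))
                           ~^^^^^
  File "jaw.py", line 20, in <lambda>
    y=lambda v:-60+.5*np.average(np.arange(lo,hi),weights=np.maximum(v[lo:hi]-.3*v[lo:hi].max(),0))
                      ~~~~~~~~~~^^^^^^^^^^^^^^^^^^^^^^^^^^^^^^^^^^^^^^^^^^^^^^^^^^^^^^^^^^^^^^^^^^^
    raise ZeroDivisionError(
        "Weights sum to zero, can't be normalized")
ZeroDivisionError: Weights sum to zero, can't be normalized
```

Run:
```python
from bench import *
import cv2, pickle
c=camera("side");pickle.dump(c,open("s7.pkl","wb"))
cv2.imwrite("pics/c7.png",cv2.resize(c["image"][190:250,215:295,::-1],(800,600),interpolation=cv2.INTER_CUBIC))
```

```text
(no output)
```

View pics/c7.png

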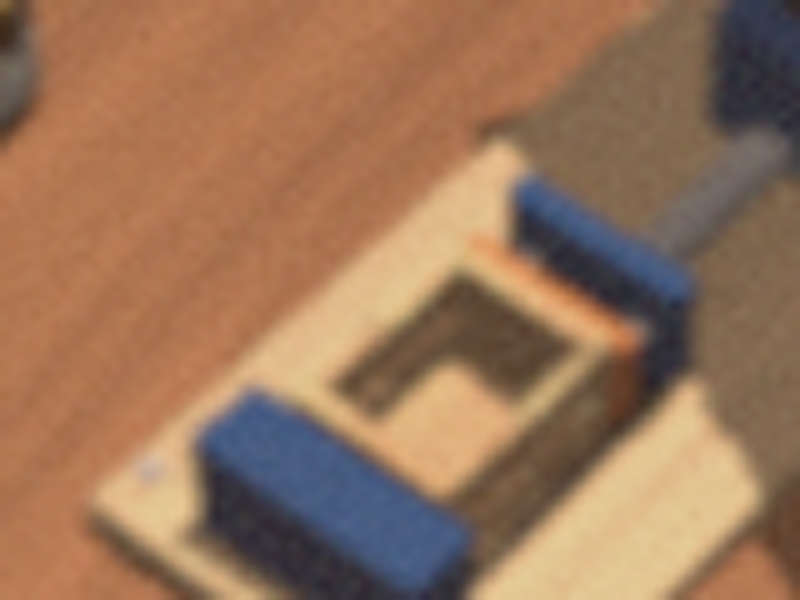

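Request:
apply_moves(
  series=[
    {"hand": 0.35,"dx": 0,"dy": 0,"dz": 0,"wx": 0,"wy": 0,"wz": 0},
    {"hand": 0.22,"dx": 0,"dy": 0,"dz": 0,"wx": 0,"wy": 0,"wz": 0},
    {"hand": 0.22,"dx": 0,"dy": 0,"dz": 0,"wx": 0,"wy": 0,"wz": 0},
    {"hand": 0.22,"dx": 0,"dy": 0,"dz": 0,"wx": 0,"wy": 0,"wz": 0},
    {"hand": 0.3,"dx": 0,"dy": 0,"dz": 0,"wx": 0,"wy": 0,"wz": 0},
    {"hand": 0.35,"dx": 0,"dy": 0,"dz": 0,"wx": 0,"wy": 0,"wz": 0},
    {"hand": 0.35,"dx": 0,"dy": 0,"dz": 0,"wx": 0,"wy": 0,"wz": 0},
    {"hand": 0.35,"dx": 0,"dy": 0,"dz": 0,"wx": 0,"wy": 0,"wz": 0},
    {"hand": 0.35,"dx": 0,"dy": 0,"dz": 0,"wx": 0,"wy": 0,"wz": 0},
    {"hand": 0.35,"dx": 0,"dy": 0,"dz": 0,"wx": 0,"wy": 0,"wz": 0},
  ],
)

```text
time: 19.03
tcp_pos: [0.5162, -0.159, 0.115]
eef_rot: [[-0.999, 0.054, 0.0], [0.054, 0.999, -0.001], [-0.0, -0.001, -1.0]]
wrist_force: [-3.1, -1.9, 5.8]
finger_gap: 0.0559
grasp_force: 7.0
```

Request:
apply_moves(
  series=[
    {"hand": 0.37,"dx": 0,"dy": 0,"dz": 0,"wx": 0,"wy": 0,"wz": 0},
    {"hand": 0.39,"dx": 0,"dy": 0,"dz": 0,"wx": 0,"wy": 0,"wz": 0},
    {"hand": 0.4,"dx": 0,"dy": 0,"dz": 0,"wx": 0,"wy": 0,"wz": 0},
    {"hand": 0.4,"dx": 0,"dy": 0,"dz": 0,"wx": 0,"wy": 0,"wz": 0},
    {"hand": 0.4,"dx": 0,"dy": 0,"dz": 0,"wx": 0,"wy": 0,"wz": 0},
    {"hand": 0.4,"dx": 0,"dy": 0,"dz": 0,"wx": 0,"wy": 0,"wz": 0},
    {"hand": 0.4,"dx": 0,"dy": 0,"dz": 0,"wx": 0,"wy": 0,"wz": 0},
    {"hand": 0.4,"dx": 0,"dy": 0,"dz": 0,"wx": 0,"wy": 0,"wz": 0},
    {"hand": 0.4,"dx": 0,"dy": 0,"dz": 0,"wx": 0,"wy": 0,"wz": 0},
    {"hand": 0.4,"dx": 0,"dy": 0,"dz": 0,"wx": 0,"wy": 0,"wz": 0},
  ],
)

```text
time: 19.87
tcp_pos: [0.5163, -0.1591, 0.1156]
eef_rot: [[-0.999, 0.054, 0.001], [0.054, 0.999, -0.001], [-0.001, -0.001, -1.0]]
wrist_force: [-2.9, -1.7, 9.6]
finger_gap: 0.0517
grasp_force: 9.1
```

Request:
apply_moves(
  series=[
    {"hand": 0.41,"dx": 0,"dy": 0,"dz": 0,"wx": 0,"wy": 0,"wz": 0},
    {"hand": 0.42,"dx": 0,"dy": 0,"dz": 0,"wx": 0,"wy": 0,"wz": 0},
    {"hand": 0.43,"dx": 0,"dy": 0,"dz": 0,"wx": 0,"wy": 0,"wz": 0},
    {"hand": 0.435,"dx": 0,"dy": 0,"dz": 0,"wx": 0,"wy": 0,"wz": 0},
    {"hand": 0.435,"dx": 0,"dy": 0,"dz": 0,"wx": 0,"wy": 0,"wz": 0},
    {"hand": 0.435,"dx": 0,"dy": 0,"dz": 0,"wx": 0,"wy": 0,"wz": 0},
    {"hand": 0.435,"dx": 0,"dy": 0,"dz": 0,"wx": 0,"wy": 0,"wz": 0},
    {"hand": 0.435,"dx": 0,"dy": 0,"dz": 0,"wx": 0,"wy": 0,"wz": 0},
    {"hand": 0.435,"dx": 0,"dy": 0,"dz": 0,"wx": 0,"wy": 0,"wz": 0},
    {"hand": 0.435,"dx": 0,"dy": 0,"dz": 0,"wx": 0,"wy": 0,"wz": 0},
  ],
)

```text
time: 20.7
tcp_pos: [0.5163, -0.1591, 0.1161]
eef_rot: [[-0.999, 0.054, 0.001], [0.054, 0.999, -0.001], [-0.001, -0.001, -1.0]]
wrist_force: [-4.1, -1.4, 10.9]
finger_gap: 0.0486
grasp_force: 10.2
```

Run:
```python
from jaw import *
np.set_printoptions(linewidth=200)
for n,c in [("s6",pickle.load(open("s6.pkl","rb"))[0]),("s7",pickle.load(open("s7.pkl","rb"))),("now",camera("side"))]:
    # jaw top: blue profile along y ; fixed jaw as check
    r=rect(c,.067)[:,60:120]; b=np.clip(r[...,2]-r[...,0],0,None).mean(1)[20:240]; b=np.maximum(b-.4*b.max(),0)
    k=rect(c,.068)[:,60:120]; f=np.clip(k[...,2]-k[...,0],0,None).mean(1)[300:]; e=300+np.argmax(f>.5*f.max())
    print(n,"jaw",-60+.5*np.average(np.arange(20,240),weights=b),"fixed edge",-60+.5*e)
s=state();print(s["finger_gap"],s["grasp_force"])
```

```text
s6 jaw -7.1257993445681365 fixed edge 124.5
s7 jaw 11.55466899152816 fixed edge 125.0
now jaw 17.568697729988045 fixed edge 126.0
0.04872241982292971 10.228231698274612
```

```bash
python3 -c "
from bench import *
print(close_job())"
```

```text
the job is handed in; nothing more can be done
None
```

The crate is standing in the clamp and the job is handed in at about 21 s, with the paddles still squeezed in; finger force puts the pad's spring at about 5 mm (8 N), though I had no pictures left to look at the final state.

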